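Wind the vent timer and hold the test kiln's lid at the mark

TASK

Vent the small test kiln: with its lid still shut, wind the clockwork timer's key clockwise, a part turn at a time, until it comes up against its stop (fully wound). Then lift the kiln's lid by its wooden handle until the band along the lid's side lines up with the pointer set beside it, and finish while still holding the lid there; it falls shut if let go. Leave the pointer as it is set, and leave the vase, the pot and the brush where they are.

Things in the scene. Friction and masses are not known exactly. Their poses are not given: they have to be found in the camera images.
- kiln: Square top-opening bench test kiln, steel case with pale brick lining, fixed; 204 mm front to back, 244 mm wide, rim 142 mm above the bench. Origin: centre of its underside. Its x axis points from the front (handle side, towards the robot) to the back (hinge side), y to its left as the robot sees it.
- lid (a joint): Angle of the kiln's lid about a level hinge axis along the kiln's y, 115 mm behind the kiln's middle, 160 mm up, 265 mm from the handle: 0 shut, grows as the front edge rises (to 1.4 rad). Pale slab 200 x 240 x 36 mm, about 0.8 kg (varies by a quarter), with a thin dark steel band round the middle of its edges. Let go, it falls shut; 3 to 5 N upwards at the handle hold it.
- lid_handle (a point): Centre of the lid's wooden handle: a round barrel 26 mm thick, 36 mm long, level along the kiln's y axis, on a 10 mm stem 50 mm out from the middle of the lid's front edge. Pinch its two flat ends (36 mm apart along kiln y) from above; it pivots in the grip as the lid swings with the tool kept pointing down. 160 mm above the bench when shut. x axis: along the lid to the hinge.
- mark_tip (a point): Tip of the pointer: a thin dark steel rod 210 mm long with a 30 x 16 mm flat end, beside a thin arc-shaped bar on the kiln's right (its -y, 138 mm from the middle), pivoted on the lid's hinge axis. Its angle, set from 0.30 to 0.70 rad, counts like the lid's: sine = (tip height - 160 mm) / 210 mm. Stiff, stays as set. x axis: along the rod to the hinge; parallel to lid_handle's x when lined up.
- timer: Clockwork timer: grey box 110 x 110 x 56 mm with a round white dial on top (dial face 60 mm above the bench), fixed to the bench. Origin: centre of its underside.
- key (a joint): How far the key is wound, rad: grows clockwise seen from above, stop at 3.5; it starts between 0 and 0.5. A spring resists a little (about 0.15 N m at most with the friction) and a ratchet keeps the key where it is left, so it can be let go and taken again.
- key_grip (a point): Middle of the key's flat steel wing: 46 mm long, 10 mm thick, 30 mm high, upright, on a vertical axis at the middle of the timer's dial; 90 mm above the bench, the wing's underside 15 mm clear of the dial. The wing lies along this point's x axis; pinch it across its thickness (point y) from above. Turns with the key; at key value 0 the wing lies along the timer's x axis.
- vase: Bystander: upright unglazed clay vase, 72 mm across, 125 mm tall. Origin: centre of its underside.
- pot: Bystander: small clay bowl, 68 mm across, 50 mm tall. Origin: centre of its underside.
- brush: Bystander: brush lying flat on the bench, about 200 mm long. Origin: middle of its underside.
Not all that is in view belongs to the job. Several things have the shape of the timer; the one meant has the colours described above.

How it is judged:
By the outcome, as a careful person would: the job done as asked, in the order asked, and still so for the second after the job is handed in, while the arm keeps its last pose, push and grip.
It also fails if it takes over 72 s, if anything falls off the work surface, if the arm or the gripper's body presses on something with over 40 N, if the wrist force passes 120 N, or if a joint passes its speed limit or range.

ROBOT

A 6-joint arm with a two-finger parallel gripper is mounted at the origin on the work surface. World frame = base frame: x ahead of the robot, y to its left, z up, the work surface at z = 0. Lengths are in m, angles in rad, forces in N, time in s.
With the tool pointing down it reaches from about 0.4 to 0.925 m from the base axis. Payload 12.5 kg.
Tool frame: the origin (TCP) lies on the centre line of the jaws, within the pads' length; the fingertips stand 19 mm ahead of it and the grasp point (between the pads) is the TCP; z points along the fingers, y is the line along which they close (so a half turn about z gives the same grasp; the last joint's range is limited). The gripper opens to 95 mm and grips with 3 to 60 N. Pads are 20 mm wide; open, the fingers measure 119 mm over their backs; the gripper's body (75 mm by 180 mm) begins 59 mm behind the grasp point.
Start: joints at [-1.246, 0.491, 1.559, -0, 1.092, -0.106], TCP at [0.261, -0.568, 0.234] pointing down, gripper open.
Joint ranges: [-3.1, 3.1], [-0.84, 2.19], [0.05, 2.79], [-1.13, 4.28], [0.06, 2.93], [-2.69, 2.69]. Speed limits (rad/s): [2.22, 2.22, 2.79, 3.14, 3.14, 3.14].

INTERFACE

Orientations are given as a 3x3 rotation matrix whose columns are the frame's x, y, z axes.
In Python, from plant import bot gives the robot as it stands.
- The arm moves only by the shell command python3 -m handwheel 'ROWS'. ROWS is JSON, a list of rows, each an object with "dr": the turn, a rotation vector about the world's x, y, z in degrees, a list of three; "xyz": the shift along the world's x, y, z in mm, a list of three; "jaw": the closure, from -1 (fully open) to 1 (shut). A call has 1 to 8 rows; each row is the pose to reach, as a shift and turn from the pose commanded when the call began; what a row does not reach only later rows make up. A row lasts 1/10 s, in which the tool goes at most 50 mm and 8.59 degrees, less where a joint would pass 70% of its speed; a pose out of reach is approached as far as the arm can. A call with a gripper value outside its range is refused whole. The fingers move at their own pace and stop on an object; the grip force is fixed at half the most. Time passes only in rows, so rows that repeat a pose let the fingers close. It gives the time, the measured TCP pose, the force, the opening and the grip force at its end, in the units of the state.
- bot.observe(): the state, without advancing time (a new reading comes with each control period).
- bot.get_image(name): name is "scene" or "side" or "wrist"; returns a dict with "frame" (420x560x3 uint8, red, green, blue), "z_map" (420x560 float32, m along the optical axis (not along the pixel's ray), 0 where there is no reading), "camera_matrix" (3x3 intrinsics, pixels), "dist_coeffs" ([k1, k2, p1, p2, k3] as OpenCV has them; the pictures are not rectified), "extrinsics" (4x4, takes a point from camera to world coordinates). Camera axes: x right, y down, z forward; pixel columns grow to the right and rows downward; lengths in m; the calibration is good to about 2 mm. A picture is of the moment at which its call begins.
- bot.finish_job(): hands the job in; it is judged then, once.
The state is a dict: "t": time; "joint_positions": joint angles; "dq": joint speeds; "joint_efforts": joint torques, N m; "eef_pos": TCP position; "ee_rot": TCP orientation; "contact_force": force on the tool from outside, world axes, zero at the start; "moment": the same for the moment, N m; "opening": finger opening in m; "gripper_force": force on a finger pad.
Only numpy, scipy, OpenCV 4.12 (cv2) and the standard library are available. Lean on these libraries where they do the work, as an engineer would, in place of code of your own. Each camera call takes 0.05 s, during which the arm holds its last target. There are 200 camera calls.

## Working session

There is one attempt and no reset: what is moved stays moved. The work goes in short steps, Python scripts to look and compute and a shell command to move; the robot and the scene stay as the last step left them, time stands still between calls to the robot, and variables do not carry over. Pictures are saved under pics/ and viewed, at most 10 in all, crops included, and the job is handed in when it is done.

```bash
mkdir -p pics
cat > h.py <<'E'
import numpy as np, cv2, pickle
def grab(bot,names=("scene","side")):
    d={n:bot.get_image(n) for n in names}
    for n in d: pickle.dump(d[n],open(f"{n}.pkl","wb"))
    return d
def load(n): return pickle.load(open(f"{n}.pkl","rb"))
def rays(c,uv):
    p=cv2.undistortPoints(np.array(uv,float).reshape(-1,1,2),np.array(c["camera_matrix"]),np.array(c["dist_coeffs"])).reshape(-1,2)
    E=np.array(c["extrinsics"]); d=np.c_[p,np.ones(len(p))]
    return E[:3,3],d@E[:3,:3].T,
def onplane(c,uv,z):
    o,d=rays(c,uv); return o+d*((z-o[2])/d[:,2])[:,None]
def bydepth(c,uv):
    o,d=rays(c,uv); uv=np.array(uv).reshape(-1,2).round().astype(int)
    return o+d*c["z_map"][uv[:,1],uv[:,0]][:,None]
def cloud(c):
    h,w=c["z_map"].shape; v,u=np.mgrid[:h,:w]
    return bydepth(c,np.c_[u.ravel(),v.ravel()]).reshape(h,w,3)
E
python3 - <<'E'
from plant import bot
from h import *
d=grab(bot,("scene","side","wrist"))
for n in d: 
    cv2.imwrite(f"pics/{n}0.png",d[n]["frame"][:,:,::-1]); print(n,np.round(d[n]["extrinsics"],2).tolist())
print(bot.observe())
E
```

```text
scene [[0.63, 0.63, -0.45, 1.09], [0.77, -0.52, 0.36, -0.44], [-0.01, -0.57, -0.82, 1.16], [0.0, 0.0, 0.0, 1.0]]
side [[-1.0, -0.08, 0.05, 0.49], [-0.1, 0.73, -0.67, 1.01], [0.02, -0.68, -0.74, 1.2], [0.0, 0.0, 0.0, 1.0]]
wrist [[0.42, -0.88, -0.24, 0.33], [-0.91, -0.4, -0.11, -0.54], [-0.0, 0.27, -0.96, 0.38], [0.0, 0.0, 0.0, 1.0]]
{'t': 0.15, 'joint_positions': array([-1.24559731e+00,  4.91428909e-01,  1.55924441e+00, -9.30094869e-06,
        1.09166124e+00, -1.05569399e-01]), 'dq': array([-0.00142538, -0.00329304, -0.00193877, -0.00184467, -0.00100208,
        0.00046334]), 'joint_efforts': array([ 1.80080377e-03, -6.12897134e+01, -2.58278704e+01,  6.92548533e-02,
        4.73363581e-02, -5.75596164e-05]), 'eef_pos': array([ 0.26097825, -0.56777217,  0.23321352]), 'ee_rot': array([[ 9.08643367e-01,  4.17572954e-01, -2.44858406e-04],
       [ 4.17573020e-01, -9.08643100e-01,  7.00384693e-04],
       [ 6.99728045e-05, -7.38646170e-04, -9.99999725e-01]]), 'contact_force': array([0.59620778, 0.17830948, 0.15961049]), 'moment': array([-0.00516612, -0.05355618,  0.01146869]), 'gripper_force': 0.0, 'opening': 0.0947540018353058}
```

View pics/scene0.png

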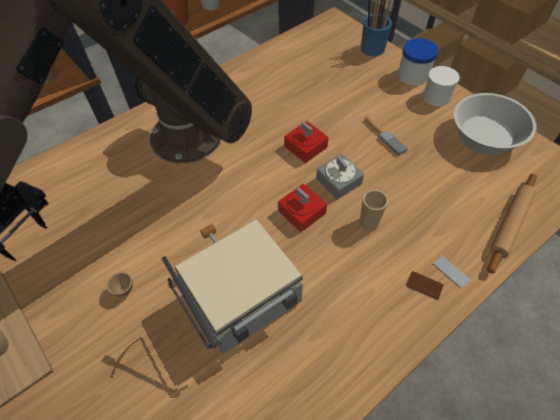

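View pics/side0.png

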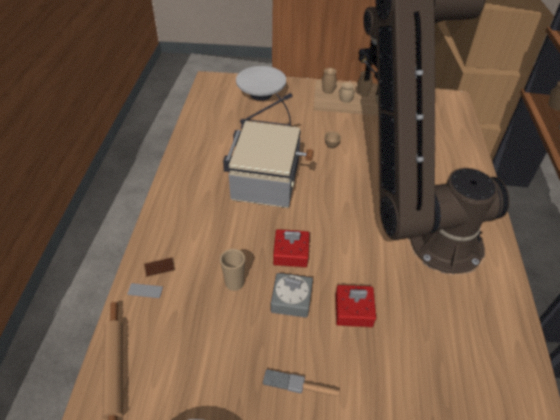

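The three timer-shaped things are red (scene 306,140), red (scene 302,206) and grey with a white dial (scene 340,175; side 292,292). The grey one fits the description. I'll confirm it in an enlarged crop and measure at the same time.

Run:
```python
from h import *
s,e=load("scene"),load("side")
def crop(c,x,y,w,h,k): return cv2.resize(c["frame"][y:y+h,x:x+w,::-1],None,fx=k,fy=k,interpolation=cv2.INTER_CUBIC)
a=crop(s,310,145,60,60,5);b=crop(e,262,262,60,60,5)
k1=crop(s,150,215,160,120,2.5); k2=crop(e,215,85,107,80,3.75)[:300,:400]
cv2.imwrite("pics/c1.png",np.vstack([np.hstack([a,b,np.zeros((300,200,3),np.uint8)]),np.hstack([k1,k2])]))
for n,c in(("scene",s),("side",e)):
    P=cloud(c); f=c["frame"].astype(int); ok=c["z_map"]>0
    hsv=cv2.cvtColor(c["frame"],cv2.COLOR_RGB2HSV)
    z=P[...,2]; X,Y=P[...,0],P[...,1]
    # timer area
    m0=np.zeros(ok.shape,bool); 
    if n=="scene": m0[145:205,310:370]=1
    else: m0[262:322,262:322]=1
    for nm,lo,hi in(("dial",.052,.066),("key",.075,.12)):
        m=m0&ok&(z>lo)&(z<hi); 
        if nm=="dial": m&=(hsv[...,1]<60)
        Q=P[m]
        if len(Q)<5: print(n,nm,len(Q)); continue
        r=cv2.minAreaRect((Q[:,:2]*1000).astype(np.float32)); print(n,nm,len(Q),np.round(np.median(Q,0),4),np.round(r[0],1),np.round(r[1],1),round(r[2],1),Q[:,2].max().round(3))
    # lid top
    m=ok&(z>.168)&(z<.19)&(f[...,0]>140)
    nl,L,S,C=cv2.connectedComponentsWithStats(m.astype(np.uint8)); i=1+S[1:,4].argmax(); Q=P[L==i]
    r=cv2.minAreaRect((Q[:,:2]*1000).astype(np.float32)); print(n,"lid",len(Q),np.round(Q.mean(0),4),np.round(r[0],1),np.round(r[1],1),round(r[2],1))
```

```text
scene dial 771 [0.5107 0.2578 0.0583] [501.3 267.9] [111.3 109.5] 86.3 0.066
scene key 150 [0.5157 0.263  0.0981] [575.1 249.2] [ 37.4 203.9] 68.9 0.12
scene lid 7197 [ 0.6364 -0.2211  0.1785] [ 631.3 -215.6] [238.8 201.1] 85.8
side dial 1045 [0.4982 0.2837 0.0591] [498.6 271.8] [112.4 109.9] 88.4 0.066
side key 136 [0.4987 0.2747 0.0991] [499.1 273.2] [13.4 45.8] 76.9 0.111
side lid 2779 [ 0.6301 -0.2034  0.1802] [ 630.8 -213.6] [250.  199.9] 85.3
```

View pics/c1.png

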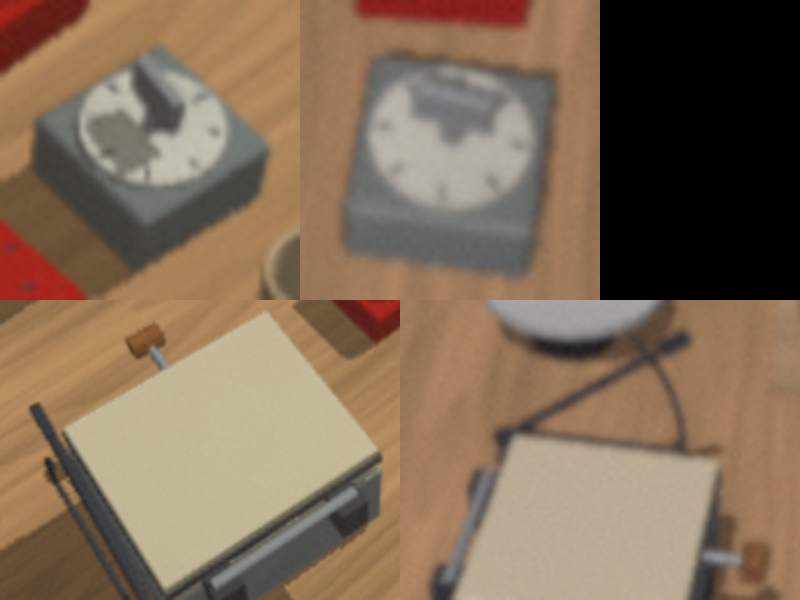

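The crop shows a grey box with a white dial and the wing lying nearly along world x, so this is the timer. The pointer's flat end is at scene (165,258) and side (291,96). The lid's height (179 mm) and its 240x200 size match the description. I'm moving over the key now while working out the pointer angle.

```bash
python3 -m handwheel '[{"dr":[0,0,60],"xyz":[160,320,80],"jaw":-1},{"dr":[0,0,60],"xyz":[160,320,80],"jaw":-1},{"dr":[0,0,60],"xyz":[160,320,80],"jaw":-1},{"dr":[0,0,60],"xyz":[160,320,80],"jaw":-1},{"dr":[0,0,60],"xyz":[160,320,80],"jaw":-1},{"dr":[0,0,60],"xyz":[160,320,80],"jaw":-1},{"dr":[0,0,60],"xyz":[160,320,80],"jaw":-1},{"dr":[0,0,60],"xyz":[160,320,80],"jaw":-1}]'
python3 - <<'E'
from h import *
s,e=load("scene"),load("side")
K=np.array([.631,-.2145,0]); a=np.deg2rad(-4.5)
ex=np.array([np.cos(a),np.sin(a),0]); ey=np.array([-np.sin(a),np.cos(a),0]); n=ey
H=K+.115*ex; H[2]=.16
def hit(c,uv,yk):
    o,d=rays(c,uv); q=K+yk*ey; P=o+d*(((q-o)@n)/(d@n))[:,None]
    r=P-H; return np.c_[r@-ex, r@ey, r[:,2]]
for nm,c,uv in(("scene",s,[[165,258],[175,275]]),("side",e,[[291,95.7],[284,99],[260,112],[242.5,121.5]])):
    r=hit(c,uv,-.138); print(nm,np.round(r*1000),np.round(np.arctan2(r[:,2],r[:,0]),3)); print(np.round(bydepth(c,uv)*1000))
# dark pixels near pointer plane by depth
for nm,c in(("scene",s),("side",e)):
    P=cloud(c); r=P-H; R=np.dstack([r@-ex,r@ey,r[...,2]])
    m=(abs(R[...,1]+.138)<.02)&(R[...,2]>.02)&(R[...,0]>0)&(R[...,0]<.25)&(c["frame"].max(2)<110)
    Q=R[m]; print(nm,len(Q)); 
    if len(Q): t=np.arctan2(Q[:,2],Q[:,0]); print(np.round(np.percentile(t,[10,30,50,70,90]),3),np.hypot(Q[:,0],Q[:,2]).max())
    hsv=cv2.cvtColor(c["frame"],cv2.COLOR_RGB2HSV)
    m=(abs(R[...,0]-.265)<.05)&(abs(R[...,1])<.05)&(abs(R[...,2])<.03)&(c["z_map"]>0)&(hsv[...,1]>100)
    Q=P[m]; print("handle",len(Q),np.round(Q.mean(0),4) if len(Q) else "")
E
```

```text
t: 0.95
eef_pos: [0.4222, -0.2447, 0.3148]
ee_rot: [[0.085, 0.996, 0.001], [0.996, -0.085, -0.0], [-0.0, 0.001, -1.0]]
contact_force: [0.2, -1.0, -1.4]
opening: 0.0949
gripper_force: 0.0
scene [[ 166. -138.  147.]
 [ 126. -138.  131.]] [0.724 0.803]
[[ 567. -348.  303.]
 [ 599. -349.  273.]]
side [[ 177. -138.  136.]
 [ 153. -138.  120.]
 [  68. -138.   53.]
 [   2. -138.    2.]] [0.657 0.664 0.663 0.648]
[[ 558. -342.  300.]
 [ 582. -344.  283.]
 [ 667. -354.  214.]
 [ 732. -356.  165.]]
scene 435
[0.685 0.703 0.713 0.728 0.788] 0.22475820546292827
handle 129 [ 0.4864 -0.2069  0.1687]
side 172
[0.516 0.673 0.69  0.707 0.759] 0.22896463512433857
handle 79 [ 0.4805 -0.1968  0.1685]
```

```bash
python3 -m handwheel '[{"dr":[0,0,60],"xyz":[58,390,0],"jaw":-1},{"dr":[0,0,60],"xyz":[58,390,0],"jaw":-1},{"dr":[0,0,60],"xyz":[58,390,0],"jaw":-1},{"dr":[0,0,60],"xyz":[58,390,0],"jaw":-1},{"dr":[0,0,60],"xyz":[58,390,0],"jaw":-1},{"dr":[0,0,60],"xyz":[58,390,0],"jaw":-1},{"dr":[0,0,60],"xyz":[58,390,0],"jaw":-1},{"dr":[0,0,60],"xyz":[58,390,0],"jaw":-1}]'
python3 -m handwheel '[{"dr":[0,0,22],"xyz":[20,130,-64],"jaw":-1},{"dr":[0,0,22],"xyz":[20,130,-64],"jaw":-1},{"dr":[0,0,22],"xyz":[20,130,-64],"jaw":-1},{"dr":[0,0,22],"xyz":[20,130,-64],"jaw":-1},{"dr":[0,0,22],"xyz":[20,130,-64],"jaw":-1}]'
python3 - <<'E'
from plant import bot
from h import *
d=grab(bot,("wrist","scene","side")); c=d["wrist"]; cv2.imwrite("pics/w1.png",c["frame"][:,:,::-1])
P=cloud(c); z=P[...,2]
m=(z>.095)&(z<.115)&(np.hypot(P[...,0]-.499,P[...,1]-.272)<.04); Q=P[m]
r=cv2.minAreaRect((Q[:,:2]*1000).astype(np.float32)); print(len(Q),np.round(np.median(Q,0),4),r)
o=bot.observe(); print(o["eef_pos"],o["t"])
E
```

```text
t: 1.75
eef_pos: [0.4788, 0.1445, 0.3137]
ee_rot: [[-0.819, 0.573, 0.0], [0.573, 0.819, 0.0], [-0.0, 0.0, -1.0]]
contact_force: [0.9, -0.6, -0.1]
opening: 0.0951
gripper_force: 0.0
t: 2.25
eef_pos: [0.4986, 0.2725, 0.2489]
ee_rot: [[-0.973, 0.229, -0.002], [0.229, 0.973, -0.001], [0.001, -0.001, -1.0]]
contact_force: [0.1, -1.2, 0.2]
opening: 0.095
gripper_force: 0.0
520 [0.4984 0.2715 0.1051] ((499.7810974121094, 271.2429504394531), (9.914690017700195, 44.97007369995117), 79.1420669555664)
[0.49921802 0.27116851 0.25045339] 2.4
```

View pics/w1.png

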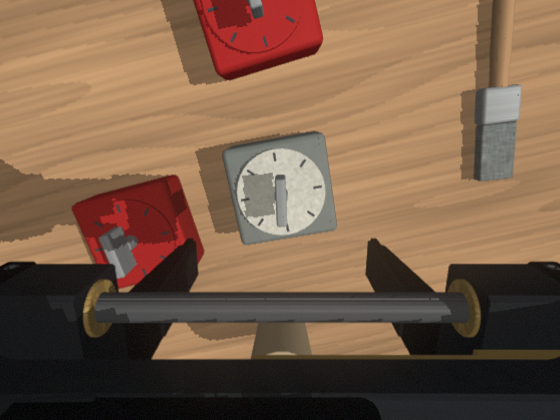

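The wrist view shows the grey timer at (280,190), with its wing centred at (281,200). The wing centre is world (499.6, 271.3) and its direction is -10.9°. I'm descending and closing.

```bash
python3 -m handwheel '[{"dr":[0,0,2],"xyz":[1,-1,-45],"jaw":0},{"dr":[0,0,2],"xyz":[1,-1,-90],"jaw":0},{"dr":[0,0,2],"xyz":[1,-1,-125],"jaw":0},{"dr":[0,0,2],"xyz":[1,-1,-145],"jaw":0},{"dr":[0,0,2],"xyz":[1,-1,-158],"jaw":0},{"dr":[0,0,2],"xyz":[1,-1,-158],"jaw":0}]'
python3 -m handwheel '[{"dr":[0,0,0],"xyz":[0,0,0],"jaw":1},{"dr":[0,0,0],"xyz":[0,0,0],"jaw":1},{"dr":[0,0,0],"xyz":[0,0,0],"jaw":1},{"dr":[0,0,0],"xyz":[0,0,0],"jaw":1},{"dr":[0,0,0],"xyz":[0,0,0],"jaw":1},{"dr":[0,0,0],"xyz":[0,0,0],"jaw":1}]'
```

```text
t: 3.0
eef_pos: [0.5, 0.2702, 0.0911]
ee_rot: [[-0.98, 0.198, -0.001], [0.198, 0.98, -0.0], [0.001, -0.001, -1.0]]
contact_force: [-0.0, 0.6, 0.2]
opening: 0.0522
gripper_force: 0.0
t: 3.6
eef_pos: [0.5001, 0.2713, 0.0921]
ee_rot: [[-0.981, 0.196, 0.001], [0.196, 0.981, 0.0], [-0.001, 0.001, -1.0]]
contact_force: [-1.1, 1.1, 3.5]
opening: 0.0122
gripper_force: 30.0
```

```bash
python3 -m handwheel '[{"dr":[0,0,-7],"xyz":[0,0,0],"jaw":1},{"dr":[0,0,-14],"xyz":[0,0,0],"jaw":1},{"dr":[0,0,-21],"xyz":[0,0,0],"jaw":1},{"dr":[0,0,-28],"xyz":[0,0,0],"jaw":1},{"dr":[0,0,-35],"xyz":[0,0,0],"jaw":1},{"dr":[0,0,-42],"xyz":[0,0,0],"jaw":1},{"dr":[0,0,-49],"xyz":[0,0,0],"jaw":1},{"dr":[0,0,-55],"xyz":[0,0,0],"jaw":1}]'
python3 -c "
from plant import bot
o=bot.observe();print(o['moment'],o['joint_positions'][[0,5]])"
python3 -m handwheel '[{"dr":[0,0,-7],"xyz":[0,0,0],"jaw":1},{"dr":[0,0,-14],"xyz":[0,0,0],"jaw":1},{"dr":[0,0,-21],"xyz":[0,0,0],"jaw":1},{"dr":[0,0,-28],"xyz":[0,0,0],"jaw":1},{"dr":[0,0,-35],"xyz":[0,0,0],"jaw":1},{"dr":[0,0,-40],"xyz":[0,0,0],"jaw":1},{"dr":[0,0,-45],"xyz":[0,0,0],"jaw":1},{"dr":[0,0,-45],"xyz":[0,0,0],"jaw":1}]'
python3 -c "
from plant import bot
o=bot.observe();print(o['moment'],o['joint_positions'][[0,5]])"
```

```text
t: 4.4
eef_pos: [0.4998, 0.2709, 0.092]
ee_rot: [[-0.398, 0.918, -0.0], [0.918, 0.398, -0.0], [-0.0, -0.0, -1.0]]
contact_force: [-2.2, -2.8, 5.1]
opening: 0.0122
gripper_force: 30.0
[-0.4499754   0.2455688   0.16006024] [ 0.38062191 -0.02788011]
t: 5.2
eef_pos: [0.4994, 0.2708, 0.0919]
ee_rot: [[0.366, 0.931, -0.001], [0.931, -0.366, -0.001], [-0.001, -0.001, -1.0]]
contact_force: [-3.8, -1.9, 6.9]
opening: 0.0127
gripper_force: 30.0
[-0.39815408  0.66391276  0.08115475] [0.38077967 0.75573364]
```

```bash
python3 -m handwheel '[{"dr":[0,0,-7],"xyz":[0,0,0],"jaw":1},{"dr":[0,0,-14],"xyz":[0,0,0],"jaw":1},{"dr":[0,0,-21],"xyz":[0,0,0],"jaw":1},{"dr":[0,0,-28],"xyz":[0,0,0],"jaw":1},{"dr":[0,0,-35],"xyz":[0,0,0],"jaw":1},{"dr":[0,0,-42],"xyz":[0,0,0],"jaw":1},{"dr":[0,0,-49],"xyz":[0,0,0],"jaw":1},{"dr":[0,0,-55],"xyz":[0,0,0],"jaw":1}]'
python3 -m handwheel '[{"dr":[0,0,-6],"xyz":[0,0,0],"jaw":1},{"dr":[0,0,-12],"xyz":[0,0,0],"jaw":1},{"dr":[0,0,-18],"xyz":[0,0,0],"jaw":1},{"dr":[0,0,-24],"xyz":[0,0,0],"jaw":1},{"dr":[0,0,-28],"xyz":[0,0,0],"jaw":1},{"dr":[0,0,-28],"xyz":[0,0,0],"jaw":1}]'
python3 -c "
from plant import bot
o=bot.observe();print(o['moment'],o['joint_positions'][[0,5]])"
```

```text
t: 6.0
eef_pos: [0.4991, 0.2712, 0.092]
ee_rot: [[0.973, 0.232, -0.002], [0.232, -0.973, -0.0], [-0.002, -0.0, -1.0]]
contact_force: [-6.5, 0.8, 6.8]
opening: 0.0123
gripper_force: 30.0
t: 6.6
eef_pos: [0.4991, 0.2715, 0.092]
ee_rot: [[0.968, -0.249, -0.002], [-0.249, -0.968, -0.0], [-0.002, 0.0, -1.0]]
contact_force: [-6.4, 1.8, 6.4]
opening: 0.0124
gripper_force: 30.0
[0.62626424 1.1612731  0.07241031] [0.38164089 2.2038278 ]
```

```bash
python3 -m handwheel '[{"dr":[0,0,-2],"xyz":[0,0,0],"jaw":1},{"dr":[0,0,-4],"xyz":[0,0,0],"jaw":1},{"dr":[0,0,-6],"xyz":[0,0,0],"jaw":1},{"dr":[0,0,-6],"xyz":[0,0,0],"jaw":1}]'
python3 -c "
from plant import bot
o=bot.observe();print(o['moment'],o['joint_positions'][[0,5]])"
python3 -m handwheel '[{"dr":[0,0,-2],"xyz":[0,0,0],"jaw":1},{"dr":[0,0,-4],"xyz":[0,0,0],"jaw":1},{"dr":[0,0,-4],"xyz":[0,0,0],"jaw":1}]'
python3 -c "
from plant import bot
o=bot.observe();print(o['moment'],o['joint_positions'][[0,5]])"
python3 -m handwheel '[{"dr":[0,0,-2],"xyz":[0,0,0],"jaw":1},{"dr":[0,0,-4],"xyz":[0,0,0],"jaw":1},{"dr":[0,0,-4],"xyz":[0,0,0],"jaw":1}]'
python3 -c "
from plant import bot
o=bot.observe();print(o['moment'],o['joint_positions'][[0,5]])"
```

```text
t: 7.0
eef_pos: [0.4991, 0.2715, 0.092]
ee_rot: [[0.937, -0.348, -0.002], [-0.348, -0.937, 0.0], [-0.002, 0.0, -1.0]]
contact_force: [-5.5, 3.8, 7.4]
opening: 0.0125
gripper_force: 30.0
[0.71121091 1.10787248 0.07763918] [0.38169061 2.30724686]
t: 7.3
eef_pos: [0.4991, 0.2716, 0.092]
ee_rot: [[0.911, -0.413, -0.002], [-0.413, -0.911, 0.0], [-0.001, 0.0, -1.0]]
contact_force: [-6.5, 3.6, 7.9]
opening: 0.0124
gripper_force: 30.0
[0.70474466 1.08897874 0.09456286] [0.38171719 2.37705694]
t: 7.6
eef_pos: [0.4991, 0.2716, 0.0919]
ee_rot: [[0.88, -0.475, -0.002], [-0.475, -0.88, 0.0], [-0.001, 0.001, -1.0]]
contact_force: [-5.3, 4.1, 6.8]
opening: 0.0125
gripper_force: 30.0
[0.83634234 1.11322366 0.18663998] [0.38173888 2.44675439]
```

```bash
python3 -m handwheel '[{"dr":[0,0,-2],"xyz":[0,0,0],"jaw":1},{"dr":[0,0,-4],"xyz":[0,0,0],"jaw":1},{"dr":[0,0,-4],"xyz":[0,0,0],"jaw":1}]'
python3 -c "
from plant import bot
o=bot.observe();print(o['moment'],o['joint_positions'][[0,5]])"
python3 -m handwheel '[{"dr":[0,0,-2],"xyz":[0,0,0],"jaw":1},{"dr":[0,0,-4],"xyz":[0,0,0],"jaw":1},{"dr":[0,0,-4],"xyz":[0,0,0],"jaw":1}]'
python3 -c "
from plant import bot
o=bot.observe();print(o['moment'],o['joint_positions'][[0,5]])"
```

```text
t: 7.9
eef_pos: [0.4998, 0.2712, 0.092]
ee_rot: [[0.845, -0.535, -0.0], [-0.535, -0.845, -0.0], [-0.0, 0.0, -1.0]]
contact_force: [-2.6, 0.5, 4.5]
opening: 0.0128
gripper_force: 30.3
[0.04059917 0.30861926 0.16071274] [0.38106573 2.51647612]
t: 8.2
eef_pos: [0.4997, 0.2713, 0.092]
ee_rot: [[0.806, -0.591, -0.0], [-0.591, -0.806, -0.0], [0.0, 0.0, -1.0]]
contact_force: [-2.9, 1.2, 5.7]
opening: 0.0134
gripper_force: 35.0
[0.23409803 0.47215161 0.84716085] [0.38128302 2.58535648]
```

The moment jumped to 0.85 N m and the grip force rose, so the key is on its stop. I'll release, rise and verify.

```bash
python3 -m handwheel '[{"dr":[0,0,0],"xyz":[0,0,0],"jaw":0},{"dr":[0,0,0],"xyz":[0,0,0],"jaw":0},{"dr":[0,0,0],"xyz":[0,0,0],"jaw":0},{"dr":[0,0,0],"xyz":[0,0,40],"jaw":0},{"dr":[0,0,0],"xyz":[0,0,80],"jaw":0},{"dr":[0,0,0],"xyz":[0,0,120],"jaw":0},{"dr":[0,0,0],"xyz":[0,0,160],"jaw":0},{"dr":[0,0,0],"xyz":[0,0,160],"jaw":0}]'
python3 - <<'E'
from plant import bot
from h import *
c=grab(bot,("wrist",))["wrist"]; cv2.imwrite("pics/w2.png",c["frame"][:,:,::-1])
P=cloud(c); z=P[...,2]; hsv=cv2.cvtColor(c["frame"],cv2.COLOR_RGB2HSV); d=np.hypot(P[...,0]-.4995,P[...,1]-.2713)
for nm,m in(("key",(z>.095)&(z<.115)&(d<.04)),("box",(z>.05)&(z<.064)&(d<.085)&(hsv[...,1]<90))):
    Q=P[m]; print(nm,len(Q),cv2.minAreaRect((Q[:,:2]*1000).astype(np.float32)))
E
```

```text
t: 9.0
eef_pos: [0.5015, 0.2717, 0.2567]
ee_rot: [[0.806, -0.592, 0.008], [-0.592, -0.806, 0.003], [0.004, -0.007, -1.0]]
contact_force: [1.0, -0.2, -1.5]
opening: 0.0474
gripper_force: 0.0
key 508 ((501.450927734375, 270.4246826171875), (10.083968162536621, 45.71717071533203), 66.15296173095703)
box 8888 ((501.2919006347656, 270.5985412597656), (109.73497009277344, 109.9258804321289), 86.8224105834961)
```

View pics/w2.png

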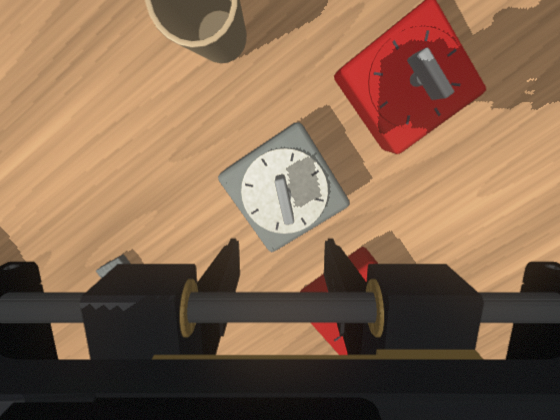

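Wing at (283,200) in the wrist view. It lies 20.7° past half a turn from the timer's axis, which gives a key value of 3.50, so it is fully wound. On to the handle.

```bash
python3 -m handwheel '[{"dr":[0,0,32],"xyz":[-14,-380,40],"jaw":0},{"dr":[0,0,32],"xyz":[-14,-380,40],"jaw":0},{"dr":[0,0,32],"xyz":[-14,-380,40],"jaw":0},{"dr":[0,0,32],"xyz":[-14,-380,40],"jaw":0},{"dr":[0,0,32],"xyz":[-14,-380,40],"jaw":0},{"dr":[0,0,32],"xyz":[-14,-380,40],"jaw":0},{"dr":[0,0,32],"xyz":[-14,-380,40],"jaw":0},{"dr":[0,0,32],"xyz":[-14,-380,40],"jaw":0}]'
python3 -m handwheel '[{"dr":[0,0,0],"xyz":[-4,-48,-10],"jaw":-0.2},{"dr":[0,0,0],"xyz":[-4,-94,-10],"jaw":-0.2},{"dr":[0,0,0],"xyz":[-4,-94,-10],"jaw":-0.2},{"dr":[0,0,0],"xyz":[-4,-94,-10],"jaw":-0.2}]'
python3 - <<'E'
from plant import bot
from h import *
d=grab(bot,("wrist","side")); c=d["wrist"]; cv2.imwrite("pics/w3.png",c["frame"][:,:,::-1])
P=cloud(c); z=P[...,2]; hsv=cv2.cvtColor(c["frame"],cv2.COLOR_RGB2HSV); 
m=(z>.15)&(z<.18)&(np.hypot(P[...,0]-.4815,P[...,1]+.2023)<.045)&(hsv[...,1]>90); Q=P[m]
print(len(Q),np.round(Q.mean(0),4),cv2.minAreaRect((Q[:,:2]*1000).astype(np.float32)))
m=(z>.168)&(z<.19)&(c["frame"][...,0]>140);Q=P[m]; print(len(Q),cv2.minAreaRect((Q[:,:2]*1000).astype(np.float32)))
E
```

```text
t: 9.85
eef_pos: [0.4852, -0.1108, 0.2905]
ee_rot: [[0.997, -0.075, -0.002], [-0.075, -0.997, 0.001], [-0.002, -0.001, -1.0]]
contact_force: [1.6, 0.3, -0.5]
opening: 0.0476
gripper_force: 0.0
t: 10.25
eef_pos: [0.4814, -0.2035, 0.2801]
ee_rot: [[0.997, -0.078, -0.002], [-0.078, -0.997, 0.001], [-0.002, -0.001, -1.0]]
contact_force: [0.9, 0.3, -0.5]
opening: 0.057
gripper_force: 0.0
1241 [ 0.4861 -0.2043  0.1703] ((484.59967041015625, -204.16806030273438), (35.96163558959961, 24.635936737060547), 85.2122802734375)
49980 ((556.2036743164062, -209.0653076171875), (239.47573852539062, 157.87838745117188), 85.54828643798828)
```

View pics/w3.png

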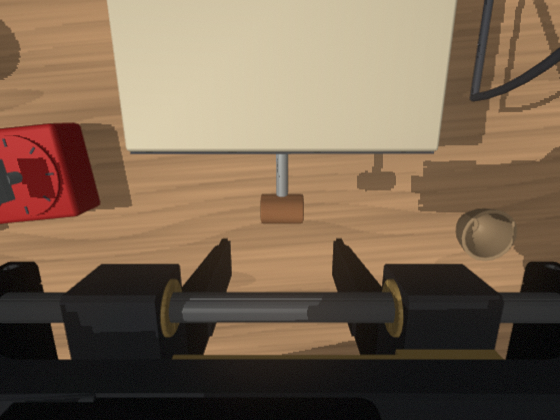

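The handle sits at (282,209) in the wrist view, which is world (484,-204), 36 mm long as expected. Descending and gripping.

```bash
python3 -m handwheel '[{"dr":[0,0,0],"xyz":[2,0,-40],"jaw":-0.2},{"dr":[0,0,0],"xyz":[2,0,-80],"jaw":-0.2},{"dr":[0,0,0],"xyz":[2,0,-105],"jaw":-0.2},{"dr":[0,0,0],"xyz":[2,0,-120],"jaw":-0.2},{"dr":[0,0,0],"xyz":[2,0,-120],"jaw":-0.2}]'
python3 -m handwheel '[{"dr":[0,0,0],"xyz":[0,0,0],"jaw":1},{"dr":[0,0,0],"xyz":[0,0,0],"jaw":1},{"dr":[0,0,0],"xyz":[0,0,0],"jaw":1},{"dr":[0,0,0],"xyz":[0,0,0],"jaw":1},{"dr":[0,0,0],"xyz":[0,0,0],"jaw":1}]'
python3 - <<'E'
import numpy as np
R=265
for a in(.1,.2,.3,.4,.5,.6,.65): # shifts from shut; kiln x at -4.5deg
    d=R*(1-np.cos(a)); print(a,np.round([d*np.cos(.0785),-d*np.sin(.0785),R*np.sin(a)],0))
E
```

```text
t: 10.85
eef_pos: [0.4834, -0.2011, 0.1599]
ee_rot: [[0.997, -0.073, -0.003], [-0.073, -0.997, 0.002], [-0.003, -0.002, -1.0]]
contact_force: [-0.2, 0.2, 0.3]
opening: 0.057
gripper_force: 0.0
t: 11.35
eef_pos: [0.4843, -0.2037, 0.1626]
ee_rot: [[0.997, -0.075, 0.002], [-0.075, -0.997, -0.002], [0.002, 0.002, -1.0]]
contact_force: [-1.1, -4.4, 2.4]
opening: 0.0358
gripper_force: 30.0
0.1 [ 1. -0. 26.]
0.2 [ 5. -0. 53.]
0.3 [12. -1. 78.]
0.4 [ 21.  -2. 103.]
0.5 [ 32.  -3. 127.]
0.6 [ 46.  -4. 150.]
0.65 [ 54.  -4. 160.]
```

Gripped at 35.8 mm opening. Lifting along the arc to about 0.6 rad.

```bash
python3 -m handwheel '[{"dr":[0,0,0],"xyz":[0,0,13],"jaw":1},{"dr":[0,0,0],"xyz":[1,0,26],"jaw":1},{"dr":[0,0,0],"xyz":[3,0,40],"jaw":1},{"dr":[0,0,0],"xyz":[5,0,53],"jaw":1},{"dr":[0,0,0],"xyz":[8,-1,66],"jaw":1},{"dr":[0,0,0],"xyz":[12,-1,78],"jaw":1},{"dr":[0,0,0],"xyz":[16,-1,91],"jaw":1},{"dr":[0,0,0],"xyz":[21,-2,103],"jaw":1}]'
python3 -m handwheel '[{"dr":[0,0,0],"xyz":[5,0,12],"jaw":1},{"dr":[0,0,0],"xyz":[11,-1,24],"jaw":1},{"dr":[0,0,0],"xyz":[18,-1,36],"jaw":1},{"dr":[0,0,0],"xyz":[25,-2,47],"jaw":1},{"dr":[0,0,0],"xyz":[25,-2,47],"jaw":1}]'
python3 - <<'E'
from plant import bot
from h import *
d=grab(bot,("scene","side"))
def crop(c,x,y,w,h,k): return cv2.resize(c["frame"][y:y+h,x:x+w,::-1],None,fx=k,fy=k,interpolation=cv2.INTER_CUBIC)
cv2.imwrite("pics/l1.png",np.hstack([crop(d["scene"],120,190,160,200,2.5),crop(d["side"],215,60,125,156,3.2)[:500,:400]]))
E
```

```text
t: 12.15
eef_pos: [0.5051, -0.2054, 0.2654]
ee_rot: [[0.997, -0.076, 0.0], [-0.076, -0.997, -0.001], [0.001, 0.001, -1.0]]
contact_force: [4.4, -1.6, -6.9]
opening: 0.0358
gripper_force: 30.0
t: 12.65
eef_pos: [0.5306, -0.2073, 0.3127]
ee_rot: [[0.997, -0.075, 0.002], [-0.075, -0.997, -0.001], [0.002, 0.001, -1.0]]
contact_force: [-0.2, -3.8, -4.1]
opening: 0.0361
gripper_force: 30.0Traceback (most recent call last):
  File "<stdin>", line 5, in <module>
    return _nx.concatenate(arrs, 1, dtype=dtype, casting=casting)
           ~~~~~~~~~~~~~~~^^^^^^^^^^^^^^^^^^^^^^^^^^^^^^^^^^^^^^^
ValueError: all the input array dimensions except for the concatenation axis must match exactly, but along dimension 0, the array at index 0 has size 500 and the array at index 1 has size 499
```

Run:
```python
from h import *
d={n:load(n) for n in("scene","side")}
def crop(c,x,y,w,h): return cv2.resize(c["frame"][y:y+h,x:x+w,::-1],(400,500),interpolation=cv2.INTER_CUBIC)
cv2.imwrite("pics/l1.png",np.hstack([crop(d["scene"],120,190,160,200),crop(d["side"],215,60,128,160)]))
K=np.array([.631,-.2145,0]); a=np.deg2rad(-4.5)
ex=np.array([np.cos(a),np.sin(a),0]); ey=np.array([-np.sin(a),np.cos(a),0]); H=K+.115*ex; H[2]=.16
for n,c in d.items():
    P=cloud(c); r=P-H; R=np.dstack([r@-ex,r@ey,r[...,2]]); th=np.arctan2(R[...,2],R[...,0]); rho=np.hypot(R[...,0],R[...,2])
    f=c["frame"].astype(int)
    m=(f[...,0]>130)&(f[...,0]-f[...,2]<70)&(abs(R[...,1])<.11)&(rho>.03)&(rho<.21)&(th>.5)&(th<1.1); Q=R[m]
    A=np.c_[Q[:,0],Q[:,1],np.ones(len(Q))]; s=np.linalg.lstsq(A,Q[:,2],rcond=None)[0]; print(n,"lid",len(Q),"angle",np.arctan(s[0]),s, np.std(A@s-Q[:,2]))
    m=(f.max(2)<110)&(R[...,1]<-.126)&(R[...,1]>-.155)&(abs(th-.67)<.12)&(rho>.06)&(rho<.19); Q=R[m]
    if len(Q)>5:
        for _ in range(5):
            p=np.polyfit(Q[:,0],Q[:,2],1); e=abs(np.polyval(p,Q[:,0])-Q[:,2]); Q=Q[e<max(.004,2*e.std())]
        print("rod",len(Q),"angle",np.arctan(p[0]),p, "yk",np.median(Q[:,1]))
```

```text
scene lid 7239 angle 0.5978637502964054 [ 0.68100527 -0.00270451  0.02256396] 0.002216479333881425
rod 240 angle 0.6692460355066325 [0.7910277  0.00633135] yk -0.13913195339577397
side lid 1438 angle 0.5938300981890912 [ 0.67511708 -0.00655702  0.02441698] 0.0017582206240307427
rod 17 angle 0.6509396913902032 [0.76168821 0.00946235] yk -0.1363945152397763
```

View pics/l1.png

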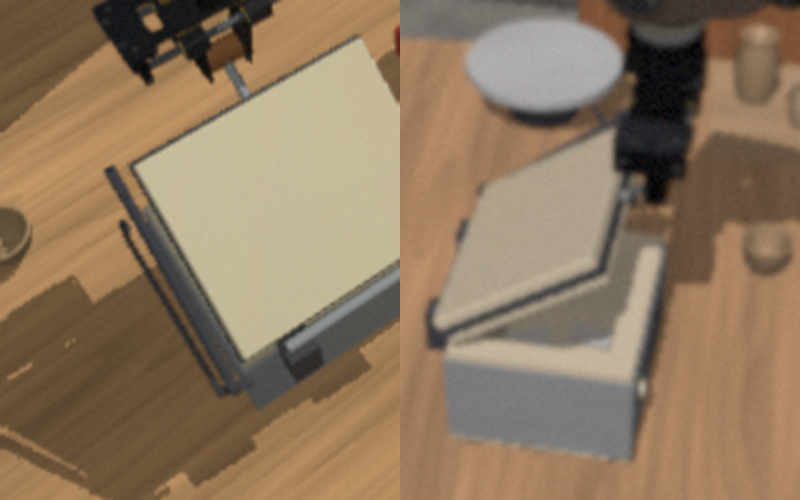

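The crops show the lid held at about 0.60 rad. In the scene crop the rod runs (110,172)–(235,385), and it still stands a little steeper than the lid. I'll refine the pointer angle with line fits from the two unobstructed first pictures.

Run:
```python
from h import *
K=np.array([.631,-.2145,0]); a=np.deg2rad(-4.5)
ex=np.array([np.cos(a),np.sin(a),0]); ey=np.array([-np.sin(a),np.cos(a),0]); H=K+.115*ex; H[2]=.16
N=[]
for n,file,p0,p1 in(("side","side0",(246,119.5),(289,97)),("sceneNow",None,(211,340),(165,262)),("scene0","scene0",(175,276),(165,258))):
    c=load(n[:5] if n!="side" else n)
    img=c["frame"] if file is None else cv2.imread(f"pics/{file}.png")[:,:,::-1]
    g=img.astype(float).max(2); p0,p1=np.array(p0,float),np.array(p1,float)
    for it in range(3):
        u=(p1-p0)/np.linalg.norm(p1-p0); v=np.array([-u[1],u[0]]); pts=[]
        for s in np.linspace(.05,.95,40):
            q=p0+s*(p1-p0); w=np.arange(-5,5.01,.25); xy=q+w[:,None]*v
            val=cv2.remap(g.astype(np.float32),xy[:,0].astype(np.float32)[None],xy[:,1].astype(np.float32)[None],cv2.INTER_LINEAR)[0]
            wt=np.clip(np.median(val)-25-val,0,None)
            if wt.sum()>5: pts.append(q+(wt@w/wt.sum())*v)
        pts=np.array(pts)
        if len(pts)<8: break
        vx,vy,x,y=cv2.fitLine(pts.astype(np.float32),cv2.DIST_HUBER,0,.01,.01).ravel(); dd=np.array([vx,vy]); o=np.array([x,y])
        L=np.linalg.norm(p1-p0); p0,p1=o+dd*(dd@(p0-o)),o+dd*(dd@(p1-o))
    res=np.std((pts-o)@np.array([-dd[1],dd[0]]))
    oc,d=rays(c,[p0,p1]); q=K-.138*ey; P=oc+d*(((q-oc)@ey)/(d@ey))[:,None]; r=P-H; X,Z=r@-ex,r[:,2]
    print(n,len(pts),"res",round(res,2),p0.round(1),p1.round(1),"XZ mm",np.round(X*1e3),np.round(Z*1e3),"slope",np.arctan2(Z[1]-Z[0],X[1]-X[0]).round(3),"polar",np.arctan2(Z,X).round(3))
    N.append(np.cross(d[0],d[1]))
for j in(1,2):
    t=np.cross(N[0],N[j]); t/=np.linalg.norm(t); t*=np.sign(t[2]); print("2-view dir",[round(float(x),3) for x in(t@-ex,t@ey,t[2])],np.arctan2(t[2],t@-ex))
```

```text
side 32 res 0.19 [245.8 119.1] [288.2  95.5] XZ mm [ 15. 167.] [ 14. 136.] slope 0.675 polar [0.754 0.683]
sceneNow 20 res 1.5 [203.9 343.1] [166.2 261.5] XZ mm [200. 176.] [-501.  115.] slope 1.609 polar [-1.191  0.578]
scene0 40 res 0.15 [174.  276.5] [164.  258.6] XZ mm [160. 194.] [ 68. 103.] slope 0.803 polar [0.402 0.488]
2-view dir [0.757, 0.075, 0.649] 0.7081704777830266
2-view dir [0.779, 0.006, 0.627] 0.6778691149757315
```

```bash
python3 -m handwheel '[{"dr":[0,0,0],"xyz":[4,0,5],"jaw":1},{"dr":[0,0,0],"xyz":[8,-1,10],"jaw":1},{"dr":[0,0,0],"xyz":[11,-1,15],"jaw":1},{"dr":[0,0,0],"xyz":[11,-1,15],"jaw":1},{"dr":[0,0,0],"xyz":[11,-1,15],"jaw":1}]'
python3 - <<'E'
from plant import bot
from h import *
K=np.array([.631,-.2145,0]); a=np.deg2rad(-4.5)
ex=np.array([np.cos(a),np.sin(a),0]); ey=np.array([-np.sin(a),np.cos(a),0]); H=K+.115*ex; H[2]=.16
rod=[];lid=[]; big=[]
for k in range(6):
    c=bot.get_image("scene")
    P=cloud(c); r=P-H; R=np.dstack([r@-ex,r@ey,r[...,2]]); th=np.arctan2(R[...,2],R[...,0]); rho=np.hypot(R[...,0],R[...,2]); f=c["frame"].astype(int)
    m=(f[...,0]>130)&(f[...,0]-f[...,2]<70)&(abs(R[...,1])<.11)&(rho>.03)&(rho<.21)&(th>.5)&(th<1.1); Q=R[m]
    A=np.c_[Q[:,0],Q[:,1],np.ones(len(Q))]; lid.append(np.arctan(np.linalg.lstsq(A,Q[:,2],rcond=None)[0][0]))
    m=(f.max(2)<110)&(R[...,1]<-.13)&(R[...,1]>-.15)&(abs(th-.68)<.15)&(rho>.06)&(rho<.215); big.append(R[m])
    Q=R[m]
    for _ in range(5):
        p=np.polyfit(Q[:,0],Q[:,2],1); e=abs(np.polyval(p,Q[:,0])-Q[:,2]); Q=Q[e<max(.004,2*e.std())]
    rod.append(np.arctan(p[0]))
print("lid",np.round(lid,3),"rod",np.round(rod,3))
pickle.dump(c,open("scene.pkl","wb"))
Q=np.vstack(big); t=np.arctan2(Q[:,2],Q[:,0]); q=np.hypot(Q[:,0],Q[:,2])
for lo in np.arange(.06,.21,.03): s=(q>=lo)&(q<lo+.03); print(round(lo,2),s.sum(),np.round(np.percentile(t[s],[5,50,95]),3),"yk",np.round(np.percentile(Q[s,1],[5,50,95]),3),"halfthick/rho",)
img=cv2.resize(c["frame"][190:390,120:280,::-1],(600,600)[:1]+(750,)) if 0 else cv2.resize(c["frame"][235:355,140:240,::-1],(500,600),interpolation=cv2.INTER_CUBIC)
cv2.imwrite("pics/l2.png",img); o=bot.observe(); print(o["eef_pos"],o["contact_force"],o["t"])
E
```

```text
t: 13.25
eef_pos: [0.5411, -0.2081, 0.3265]
ee_rot: [[0.997, -0.075, 0.0], [-0.075, -0.997, -0.001], [0.0, 0.001, -1.0]]
contact_force: [2.0, -5.8, -5.4]
opening: 0.0356
gripper_force: 30.0
lid [0.662 0.661 0.661 0.662 0.661 0.661] rod [0.684 0.679 0.686 0.683 0.685 0.679]
0.06 369 [0.687 0.737 0.788] yk [-0.143 -0.139 -0.134] halfthick/rho
0.09 379 [0.682 0.718 0.752] yk [-0.143 -0.139 -0.134] halfthick/rho
0.12 373 [0.683 0.707 0.729] yk [-0.143 -0.139 -0.135] halfthick/rho
0.15 387 [0.677 0.701 0.72 ] yk [-0.144 -0.139 -0.135] halfthick/rho
0.18 340 [0.684 0.705 0.727] yk [-0.144 -0.14  -0.136] halfthick/rho
[ 0.54105597 -0.20811584  0.326445  ] [ 2.28413988 -4.94796527 -6.13409295] 13.55
```

View pics/l2.png

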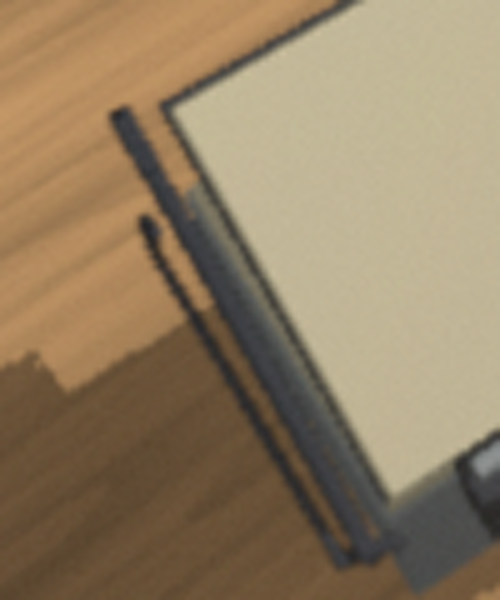

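The scene view shows the rod from (370,545) to (120,115) running beside the lid's edge. The same-view depth fits give the lid at 0.66 and the rod at about 0.675, so I'll raise it slightly.

```bash
python3 -m handwheel '[{"dr":[0,0,0],"xyz":[1,0,1],"jaw":1},{"dr":[0,0,0],"xyz":[2,0,2],"jaw":1},{"dr":[0,0,0],"xyz":[2,0,2],"jaw":1},{"dr":[0,0,0],"xyz":[2,0,2],"jaw":1},{"dr":[0,0,0],"xyz":[2,0,2],"jaw":1}]'
python3 - <<'E'
from plant import bot
from h import *
K=np.array([.631,-.2145,0]); a=np.deg2rad(-4.5)
ex=np.array([np.cos(a),np.sin(a),0]); ey=np.array([-np.sin(a),np.cos(a),0]); H=K+.115*ex; H[2]=.16
big=[]
for n in("scene","scene","scene","side","side"):
    c=bot.get_image(n); P=cloud(c); r=P-H; R=np.dstack([r@-ex,r@ey,r[...,2]]); th=np.arctan2(R[...,2],R[...,0]); rho=np.hypot(R[...,0],R[...,2]); f=c["frame"].astype(int)
    m=(f[...,0]>130)&(f[...,0]-f[...,2]<70)&(abs(R[...,1])<.11)&(rho>.03)&(rho<.21)&(th>.5)&(th<1.1); Q=R[m]
    A=np.c_[Q[:,0],Q[:,1],np.ones(len(Q))]; s=np.linalg.lstsq(A,Q[:,2],rcond=None)[0]; print(n,"lid",np.arctan(s[0]).round(4),"perp offset mm",(1e3*s[2]*np.cos(np.arctan(s[0]))).round(1))
    if n=="scene":
        m=(f.max(2)<110)&(R[...,1]<-.13)&(R[...,1]>-.15)&(abs(th-.70)<.15)&(rho>.05); big.append(R[m])
Q=np.vstack(big); Q=Q[np.hypot(Q[:,0],Q[:,2])<.235]; print("max rho",np.percentile(np.hypot(Q[:,0],Q[:,2]),99))
for hi in(.17,.18,.19,.235):
    q=Q[np.hypot(Q[:,0],Q[:,2])<hi]
    vx=cv2.fitLine((q[:,[0,2]]*1e3).astype(np.float32),cv2.DIST_HUBER,0,.01,.01).ravel(); print(hi,len(q),"rod",np.arctan2(abs(vx[1]),abs(vx[0])).round(4),"perp",((vx[3]-vx[2]*vx[1]/vx[0])*abs(vx[0])).round(1))
o=bot.observe(); print(o["eef_pos"],o["contact_force"],o["opening"],o["t"])
E
```

```text
t: 14.05
eef_pos: [0.5426, -0.2082, 0.3284]
ee_rot: [[0.997, -0.075, -0.001], [-0.075, -0.997, -0.001], [-0.001, 0.001, -1.0]]
contact_force: [-1.0, -6.3, -4.5]
opening: 0.0361
gripper_force: 30.0
scene lid 0.6701 perp offset mm 18.8
scene lid 0.6707 perp offset mm 18.7
scene lid 0.6714 perp offset mm 18.6
side lid 0.6694 perp offset mm 20.2
side lid 0.6689 perp offset mm 20.2
max rho 0.22313820317631505
0.17 753 rod 0.6637 perp 5.7
0.18 817 rod 0.6642 perp 5.7
0.19 869 rod 0.6661 perp 5.5
0.235 1081 rod 0.6808 perp 4.0
[ 0.54261175 -0.20823131  0.32834653] [ 0.69521586 -5.24902583 -5.06849213] 0.035785998057697874 14.3
```

The lid reads 0.670 and the pointer 0.664–0.681 in the same view, so they line up, and the grip is steady. Handing in.

```bash
python3 -c "
from plant import bot
print(bot.finish_job())"
```

```text
the job is handed in; nothing more can be done
None
```

I wound the key to its stop (3.50 rad) with the lid shut, then lifted the lid to about 0.67 rad, within the pointer's measured 0.66–0.68, and handed the job in at 14.3 s still holding it there.

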